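Load the reagent canister up the analyser's ramp

TASK

Push the big reagent canister lying at the foot of the loading ramp slowly up the ramp with the fingers, until it drops into the seat at the top and rests against the stop; do not lift it and do not let it run back down. When it sits there, press the button on the small control pod beside the ramp all the way down, then move clear. Leave everything else on the bench where it stands.

Things in the scene. Friction and masses are not known exactly. Their poses are not given: they have to be found in the camera images.
- dock: Fixed loading dock, steel deck between white side rails. Origin: middle of its underside on the bench; x points up the ramp (horizontal), y across, z up. Along x in mm: lip -216 to -210, 6 high; level apron -210 to -85, top 12 above the bench; ramp -85 to +95, then the seat to +170, where the stop plate stands, 95 high, with a white reader head to +255, 105 high.
- canister: Closed white cylinder with grey ends, 96 mm in diameter, 120 mm long, 0.3 to 0.55 kg, lying across the channel. Origin: its centre, 48 mm above what it rests on; y is its long axis, x and z turn as it rolls. Starts on the apron, centre 10 to 80 mm before the ramp's foot, nearly square. Let go on the ramp it runs back; past the crest it drops into the seat and stays. Friction about 0.6 on steel.
- seat (a point): Where the canister's centre is when it is seated: on the dock's middle plane, 122 mm along the dock's x, 79 mm above the bench; the canister then touches the stop, and has 4 mm of clearance to the crest. Axes as the dock's.
- ramp_foot (a point): Middle of the line where the apron meets the ramp, on the deck's surface, 12 mm above the bench. Axes as the dock's. The channel is 134 mm wide along its whole length, so the canister has 7 mm of play at each end; the rails are 8 mm thick and stand about 14 mm above the deck (20 mm above the seat).
- crest (a point): Middle of the ramp's upper edge, on the surface, 180 mm along x from the ramp's foot, 37 mm above the bench (slope 7.9 degrees); behind it the deck steps down 6 mm to the level seat, 31 mm above the bench. Axes as the dock's.
- load_top (a point): Centre of the top face of the round grey push button, 30 mm in diameter, on a black collar 46 mm wide and 12 mm high, on a grey control pod 56 mm square and 55 mm high that stands beside the ramp on the dock's +y side. The button's top stands 78 mm above the bench when released.
- load (a joint): Travel of the button: 0 released, 0.007 m fully down; it springs back. It starts to move at about 1.5 N and is fully down at 5 N, pressed straight down.
- spare: A second white canister, standing upright, 96 mm wide and 120 mm high, 0.45 kg; a bystander, leave it. Origin: middle of its underside.
- vial: Small amber vial with a white cap, 30 mm wide, 55 mm high, standing beside the apron on the dock's +y side; a bystander, leave it. Origin: middle of its underside.
- jar: Clear specimen jar, 52 mm wide, 70 mm high, standing beside the ramp on the dock's -y side; a bystander, leave it. Origin: middle of its underside.
- wash: White wash bottle, 68 mm wide, 170 mm high, at the left; a bystander, leave it. Origin: middle of its underside.
- beaker: Glass beaker, 72 mm wide, 85 mm high, at the left; a bystander, leave it. Origin: middle of its underside.
- tipbox: Grey pipette-tip box with a clear lid, 120 x 84 mm, 61 mm high, at the back right; a bystander, leave it. Origin: middle of its underside.
- rack: White tube rack with two rows of capped tubes, 70 x 170 mm, 104 mm high over the caps, at the front right; a bystander, leave it. Origin: middle of its underside.
Not all that is in view belongs to the job. What is shaped like the part that bears load_top but purple is not meant.

How it is judged (in metres and radians):
On the way, in this order (a step that is already met when the one before it is completed fails the run):
1. the canister has been pushed well up the ramp (x of canister in the frame of dock between 0.02 and 0.09 m), for 0.02 s.
2. the canister lies at rest in the seat against the stop (distance between canister and seat below 0.012 m and x of canister in the frame of dock above 0.113 m and z of canister in the frame of dock below 0.0825 m and angle between the y axis of canister and the y axis of dock, either way round below 0.1 rad and linear speed of canister below 0.02 m/s), for 0.2 s.
3. the button is pressed all the way down (value of joint load above 0.0055 m), for 0.05 s.
At the end, for the whole second after the job is handed in: The canister lies in the seat against the stop (centre within 12 mm of the seat point and no more than 9 mm short of it along the ramp, axis within 0.1 rad of the dock's y, at rest), and the button, pressed down by at least 5.5 mm after that, is released again (all of step 2 and value of joint load below 0.002 m); the robot touches nothing.
It fails at once if the canister runs loose on the ramp (faster than 0.2 m/s on the slope) (x of canister in the frame of dock between -0.085 and 0.09 m and linear speed of canister above 0.2 m/s).
It fails at once if the canister is lifted off the deck (about 15 mm or more) (z of canister in the frame of dock above 0.1 m or (x of canister in the frame of dock below -0.085 m and z of canister in the frame of dock above 0.075 m) or (x of canister in the frame of dock below 0.005 m and z of canister in the frame of dock above 0.0875 m)).
It fails at once if the canister leaves the dock or its channel (z of canister in the frame of dock below 0.05 m or y of canister in the frame of dock above 0.03 m or y of canister in the frame of dock below -0.03 m or x of canister in the frame of dock below -0.2 m).
It fails at once if the button is pressed before the canister is in the seat (value of joint load above 0.003 m and x of canister in the frame of dock below 0.105 m).
It fails at once if a bystander is moved by more than 20 mm or tipped over (distance of any of spare, vial, jar, wash, beaker, tipbox, rack from where it was at the start of the episode above 0.02 m or angle between any of spare, vial, jar, wash, beaker, tipbox, rack's own z axis and vertical above 0.4 rad).
It also fails if it takes over 48 s, if anything falls off the work surface, if the arm or the gripper's body presses on something with over 40 N, if the wrist force passes 120 N, or if a joint passes its speed limit or range.

ROBOT

A 6-joint arm with a two-finger parallel gripper is mounted at the origin on the work surface. World frame = base frame: x ahead of the robot, y to its left, z up, the work surface at z = 0. Lengths are in mm, angles in rad, forces in N, time in s.
With the tool pointing down it reaches from about 300 to 775 mm from the base axis. Payload 14.6 kg.
Tool frame: the origin (TCP) lies at the centre of the arm's flange, where the gripper is bolted on; the fingertips stand 199 mm ahead of it and the grasp point (between the pads) lies 180 mm ahead of it; z points along the fingers, y is the line along which they close (so a half turn about z gives the same grasp; the last joint's range is limited). The gripper opens to 94 mm and grips with 3 to 60 N. Pads are 16 mm wide; open, the fingers measure 119 mm over their backs; the gripper's body (75 mm by 177 mm) begins 78 mm behind the grasp point.
Start: joints at [1.202, 0.3, 1.521, -0, 1.321, -0.067], TCP at [163.479, 525.134, 404.646] pointing down, gripper open.
Joint ranges: [-3.03, 3.03], [-0.79, 2.21], [0.23, 2.52], [-1.04, 4.18], [0, 3.07], [-2.55, 2.55]. Speed limits (rad/s): [2.22, 2.22, 2.57, 3.14, 3.14, 3.14].

INTERFACE

Orientations are given as [roll, pitch, yaw] about the fixed x, y, z axes, in that order (R = Rz(yaw) Ry(pitch) Rx(roll)).
In Python, from cell import manip, optics, workorder gives the robot as it stands.
- The arm moves only by the tool step_arm, never from a script. Its argument "increments" is a list that holds one entry, the list of rows, each a list of 7 numbers: the turn, a rotation vector about the tool's x, y, z as a fraction of full scale, then the shift along the tool's x, y, z as a fraction of full scale, then the closure, from -1 (fully open) to 1 (shut). In form: [[[wx, wy, wz, tx, ty, tz, fingers], ...]]. A call has 1 to 5 rows; each row shifts and turns the commanded pose from where the row before left it, along the tool's axes as they then stand; what a row does not reach is not made up. Full scale, the value 1, is 40 mm for a shift and 45 degrees for a turn. A row lasts 1/10 s, in which the tool goes at most 50 mm and 8.59 degrees, less where a joint would pass 70% of its speed; a pose out of reach is approached as far as the arm can. A call with a number of a shift or a turn outside -1 to 1 is refused whole. A call with a gripper value outside its range is refused whole. The fingers move at their own pace and stop on an object; "newtons" is the grip in N (left out, the last holds). Time passes only in rows, so rows that do not move let the fingers close. It gives the time, the measured TCP pose, the force, the opening and the grip force at its end, in the units of the state.
- manip.read_state(): the state, without advancing time (a new reading comes with each control period).
- optics.camera(name): name is "scene" or "side" or "wrist"; returns a dict with "frame" (480x640x3 uint8, red, green, blue), "range_z" (480x640 float32, mm along the optical axis (not along the pixel's ray), 0 where there is no reading), "mtx" (3x3 intrinsics, pixels), "cam_to_world" (4x4, takes a point from camera to world coordinates). Camera axes: x right, y down, z forward; pixel columns grow to the right and rows downward; lengths in mm; the calibration is good to about 2 mm. A picture is of the moment at which its call begins.
- workorder.sign_off(): hands the job in; it is judged then, once.
The state is a dict: "clock": time; "joints": joint angles; "qd": joint speeds; "effort": joint torques, N m; "eef_pos": TCP position; "eef_rot": TCP orientation; "wrist_force": force on the tool from outside, world axes, zero at the start; "moment": the same for the moment, N m; "finger_gap": finger opening in mm; "finger_force": force on a finger pad.
Only numpy, scipy, OpenCV 4.12 (cv2) and the standard library are available. Lean on these libraries where they do the work, as an engineer would, in place of code of your own. Each camera call takes 0.05 s, during which the arm holds its last target. There are 200 camera calls.

## Working session

There is one attempt and no reset: what is moved stays moved. The work goes in short steps, Python scripts to look and compute and a tool call to move; the robot and the scene stay as the last step left them, time stands still between calls to the robot, and variables do not carry over. Pictures are saved under pics/ and viewed, at most 10 in all, crops included, and the job is handed in when it is done.

Besides the shell and the picture viewer there is one more tool, called after "Request:" by a JSON object that holds its "name" and its "arguments". step_arm: Moves the arm, as the interface text tells. Its arguments: {"type":"object","properties":{"increments":{"type":"array","items":{"type":"array","items":{"type":"array","items":{"type":"number"}}}},"newtons":{"type":"number"}},"required":["increments"]}

```bash
mkdir -p pics; cat > h.py <<'E'
import numpy as np, cv2
from cell import manip, optics, workorder
def cam(n,save=None):
    c=optics.camera(n)
    if save: cv2.imwrite('pics/'+save,c['frame'][:,:,::-1])
    return c
def pts(c):
    K=c['mtx'];z=c['range_z'].astype(float)
    v,u=np.mgrid[:480,:640]
    P=np.stack([(u-K[0,2])/K[0,0]*z,(v-K[1,2])/K[1,1]*z,z,np.ones_like(z)],-1)
    W=(P@np.array(c['cam_to_world']).T)[...,:3]; W[z<=0]=np.nan
    return W
E
python3 - <<'E'
from h import *
s=manip.read_state();print(s)
for n in ['scene','side','wrist']:
    c=cam(n,n+'0.png'); print(n,np.round(c['cam_to_world'],3).tolist(),c['mtx'].tolist())
    np.savez('pics/%s0.npz'%n,**c)
E
```

```text
{'clock': 0.0, 'joints': array([ 1.20241567e+00,  3.00475101e-01,  1.52154543e+00,  1.19999964e-05,
        1.32067415e+00, -6.66142966e-02]), 'qd': array([-3.39313631e-04, -1.69054586e-03, -1.11403039e-03, -1.59448864e-03,
       -7.03925211e-05, -1.16600404e-03]), 'effort': array([-3.32076461e-04, -5.31809556e+01, -3.52738738e+01,  7.07636238e-02,
        2.44671892e-02, -7.56633949e-05]), 'eef_pos': array([163.46548133, 525.12345897, 404.09908586]), 'eef_rot': array([-3.14049384e+00, -8.49544815e-05,  2.83982327e+00]), 'wrist_force': array([-0.99801181,  0.67064964, -0.07993546]), 'moment': array([0.00270864, 0.01296039, 0.02257893]), 'finger_force': 0.0, 'finger_gap': 93.97754442401119}
scene [[0.823, 0.404, -0.4, 951.17], [0.568, -0.609, 0.554, -596.539], [-0.02, -0.683, -0.73, 869.238], [0.0, 0.0, 0.0, 1.0]] [[437.0303694318522, 0.0, 326.72952752829195], [0.0, 437.0303694318522, 235.75661387457484], [0.0, 0.0, 1.0]]
side [[-0.951, -0.156, 0.266, 112.926], [-0.308, 0.526, -0.792, 1195.043], [-0.016, -0.836, -0.549, 917.526], [0.0, 0.0, 0.0, 1.0]] [[555.5950923443244, 0.0, 327.6823150979289], [0.0, 555.5950923443244, 248.1679637395141], [0.0, 0.0, 1.0]]
wrist [[0.297, 0.916, 0.271, 84.422], [0.955, -0.284, -0.086, 550.332], [-0.002, 0.284, -0.959, 384.836], [0.0, 0.0, 0.0, 1.0]] [[372.73146733596917, 0.0, 319.5198869681815], [0.0, 372.73146733596917, 237.55751220852562], [0.0, 0.0, 1.0]]
```

View pics/scene0.png

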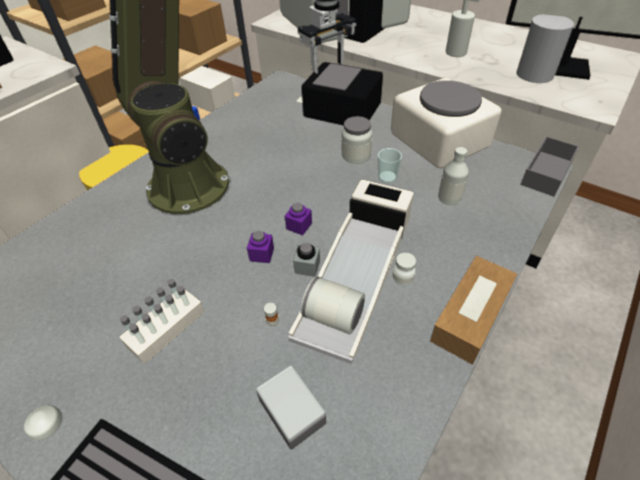

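View pics/side0.png

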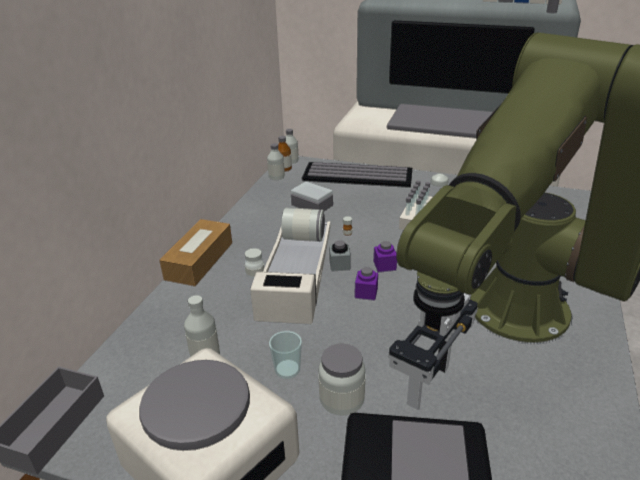

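The grey pod sits at scene (306,258). The two lookalikes at (260,246) and (298,218) are purple, so they're not meant. The canister is at (333,305), the vial at (271,314) and the jar at (404,267). Next I'll measure all of these from the depth images.

```bash
cat > m.py <<'E'
from h import *
g=np.zeros((1000,1000),np.float32) # 1mm..: x 0..1000, y -500..500
A=[]
for n in ['scene','side']:
    c=dict(np.load(f'pics/{n}0.npz'));W=pts(c);ok=~np.isnan(W[...,0])&(W[...,2]>-20)&(W[...,2]<200)
    A.append(np.hstack([W[ok],c['frame'][ok]]))
    for (n2,u,v) in [('scene',306,245),('scene',306,258),('scene',333,305),('scene',385,190),('scene',260,240),('scene',271,306),('scene',404,260),('scene',160,320)]:
        if n2==n: print((u,v),W[v,u].round(),c['frame'][v,u])
A=np.vstack(A);np.save('pics/A.npy',A)
E=A[(A[:,2]>5)&(A[:,0]>0)&(A[:,0]<1000)&(abs(A[:,1])<500)]
m=np.zeros((250,250),np.uint8)
m[((E[:,1]+500)/4).astype(int),(E[:,0]/4).astype(int)]=255
m=cv2.morphologyEx(m,cv2.MORPH_CLOSE,np.ones((3,3)))
k,l,st,ce=cv2.connectedComponentsWithStats(m)
for i in range(1,k):
    if st[i,4]>15:
        cn=cv2.findContours((l==i).astype(np.uint8),0,2)[0][0]
        r=cv2.minAreaRect(cn); s=E[l[((E[:,1]+500)/4).astype(int),(E[:,0]/4).astype(int)]==i]
        print(st[i,4],'c',np.array(r[0])*4-[0,500],'wh',np.array(r[1])*4,r[2],'zmax',s[:,2].max().round(),'col',np.median(s[:,3:],0))
E
python3 m.py
```

```text
(306, 245) [493. -50.  78.] [123 119 118]
(306, 258) [508. -72.  60.] [15 16 15]
(333, 305) [ 654. -170.  101.] [227 227 212]
(385, 190) [568. 203. 107.] [18 18 20]
(260, 240) [383. -94.  69.] [79 72 79]
(271, 306) [ 524. -224.   55.] [220 223 210]
(404, 260) [710.  47.  68.] [219 222 209]
(160, 320) [ 337. -384.   45.] [232 229 215]
739 c [ 334. -380.] wh [176.  84.] 90.0 zmax 108.0 col [162. 160. 150.]
755 c [ 688. -366.] wh [ 97.39814758 130.28582764] 71.56505584716797 zmax 66.0 col [205. 210. 203.]
5067 c [598.09796143  -1.91082764] wh [500.94992065 279.94259644] 87.31622314453125 zmax 113.0 col [175. 175. 169.]
78 c [ 524. -226.] wh [36. 32.] 90.0 zmax 59.0 col [128. 126. 117.]
1142 c [62.  4.] wh [264. 124.] 90.0 zmax 200.0 col [58. 59. 39.]
260 c [371.44830322 -89.37927246] wh [65.12799835 75.63251495] 23.198591232299805 zmax 83.0 col [73.  36.  90.5]
1634 c [890.  44.] wh [247.99996948 115.99998474] 90.0 zmax 77.0 col [164. 126.  80.]
252 c [388.70733643  49.63415527] wh [59.19130707 68.46755219] 6.340191841125488 zmax 82.0 col [71. 35. 89.]
182 c [488. 370.] wh [76. 72.] 90.0 zmax 89.0 col [128. 142. 138.]
292 c [686. 386.] wh [76. 68.] 90.0 zmax 174.0 col [128. 130. 121.]
536 c [348.16220093 413.02697754] wh [ 96.66661072 107.18814087] 9.462322235107422 zmax 124.0 col [116. 117. 114.]
62 c [586. 488.] wh [16. 76.] 90.0 zmax 151.0 col [131. 127. 115.]
```

```bash
cat > m2.py <<'E'
from h import *
from scipy.optimize import least_squares
A=np.load('pics/A.npy');P=A[:,:3];C=A[:,3:]
Q=P[(P[:,2]>96)&(P[:,2]<112)&(P[:,1]>120)&(P[:,1]<300)&(abs(P[:,0]-580)<120)]
print('head',cv2.minAreaRect(Q[:,:2].astype(np.float32)), np.median(Q[:,2]))
# rails/deck: inlier extents in rotated frame for a range of angles
white=(C.min(1)>150)
R=P[(P[:,2]>5)&(P[:,2]<50)&(P[:,0]>500)&(P[:,0]<720)&(P[:,1]>-290)&(P[:,1]<120)]
best=[]
c0=np.array([600,0.])
for a in np.radians(np.arange(90,112,.25)):
    y=(R[:,:2]-c0)@[-np.sin(a),np.cos(a)]
    h=np.histogram(y,np.arange(-130,130,2))[0].astype(float)
    best.append((np.sum(np.diff(h)**2),np.degrees(a)))
s,a=max(best);print('yaw',a,sorted(best)[-4:]);a=np.radians(a)
y=(R[:,:2]-c0)@[-np.sin(a),np.cos(a)];h,e=np.histogram(y,np.arange(-130,130,4));print([(int(i),int(j)) for i,j in zip(e,h)])
X=(P[:,:2]-c0)@np.array([[np.cos(a),-np.sin(a)],[np.sin(a),np.cos(a)]])
np.save('pics/X.npy',np.c_[X,P[:,2]])
s=abs(X[:,1]-np.median(y))<40
for x in range(-320,340,10):
    q=P[s&(X[:,0]>=x)&(X[:,0]<x+10),2]
    if len(q): print(x,len(q),np.median(q).round(1),np.percentile(q,95).round(1),end=' | ')
# canister
T=P[(P[:,2]>66)&(P[:,2]<115)&(P[:,1]<-90)&(P[:,1]>-240)&(abs(P[:,0]-640)<110)]
print('\ncan',len(T),cv2.minAreaRect(T[:,:2].astype(np.float32)))
def f(p):
    d=np.array([np.cos(p[2]),np.sin(p[2])]);n=np.array([-d[1],d[0]])
    return np.hypot((T[:,:2]-p[:2])@n,T[:,2]-60-p[3])-48
r=least_squares(f,[640,-160,0.15,0],loss='soft_l1',f_scale=2);p=r.x
t=(T[:,:2]-p[:2])@[np.cos(p[2]),np.sin(p[2])];mid=(np.percentile(t,1)+np.percentile(t,99))/2
print('canister c',p[:2]+mid*np.array([np.cos(p[2]),np.sin(p[2])]),'axis deg',np.degrees(p[2]),'dz',p[3],'len',np.percentile(t,[1,99]),'res',np.median(abs(r.fun)))
B=P[(P[:,2]>75)&(P[:,2]<84)&(np.hypot(P[:,0]-493,P[:,1]+50)<35)]
print('button',len(B),cv2.minEnclosingCircle(B[:,:2].astype(np.float32)),np.median(B,0))
B=P[(P[:,2]>8)&(P[:,2]<52)&(np.hypot(P[:,0]-493,P[:,1]+60)<55)&(X[:,1]>70)];print('pod',cv2.minAreaRect(B[:,:2].astype(np.float32)))
E
python3 m2.py
```

```text
head ((568.6307373046875, 188.04676818847656), (151.84034729003906, 94.4263687133789), 14.272637367248535) 105.07908336038071
yaw 102.25 [(np.float64(70032.0), np.float64(102.75000000000001)), (np.float64(74965.0), np.float64(102.5)), (np.float64(101293.0), np.float64(102.0)), (np.float64(105380.0), np.float64(102.25))]
[(-130, 23), (-126, 24), (-122, 38), (-118, 41), (-114, 36), (-110, 40), (-106, 41), (-102, 50), (-98, 9), (-94, 0), (-90, 4), (-86, 246), (-82, 276), (-78, 254), (-74, 161), (-70, 264), (-66, 322), (-62, 241), (-58, 197), (-54, 194), (-50, 200), (-46, 207), (-42, 196), (-38, 198), (-34, 187), (-30, 203), (-26, 194), (-22, 183), (-18, 194), (-14, 203), (-10, 199), (-6, 196), (-2, 190), (2, 199), (6, 187), (10, 198), (14, 194), (18, 191), (22, 200), (26, 183), (30, 202), (34, 194), (38, 187), (42, 193), (46, 221), (50, 212), (54, 167), (58, 372), (62, 306), (66, 56), (70, 0), (74, 0), (78, 14), (82, 51), (86, 63), (90, 52), (94, 32), (98, 42), (102, 20), (106, 50), (110, 72), (114, 47), (118, 45), (122, 32)]
-320 167 1.7 60.1 | -310 136 0.6 25.8 | -300 156 0.1 2.7 | -2
[... 1032 characters left out ...]
 220 383 83.3 107.0 | 230 914 50.2 100.7 | 240 83 -0.2 2.6 | 250 83 -0.1 2.9 | 260 38 0.6 4.6 | 270 25 0.3 2.9 | 280 22 -0.5 1.7 | 290 18 -0.4 2.3 | 300 19 0.9 4.2 | 310 22 -0.1 2.7 | 320 26 -0.2 4.0 | 330 41 0.1 2.9 | 
can 3103 ((637.6983032226562, -142.831298828125), (119.26403045654297, 104.90997314453125), 9.097701072692871)
canister c [ 638.64770092 -145.76008796] axis deg 10.301110336653535 dz -0.6581636760152078 len [188.56161664 305.04980319] res 1.2315589474634479
button 133 ((496.11981201171875, -53.713871002197266), 16.862947463989258) [495.91031779 -53.48732772  77.55386675]
pod ((495.6673583984375, -52.259788513183594), (60.241798400878906, 65.53772735595703), 22.84302520751953)
```

```bash
python3 -c "
import cv2;a=cv2.imread('pics/scene0.png');cv2.imwrite('pics/crop.png',cv2.resize(a[180:370,230:430],None,fx=3,fy=3,interpolation=2))"
```

```text
(no output)
```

View pics/crop.png

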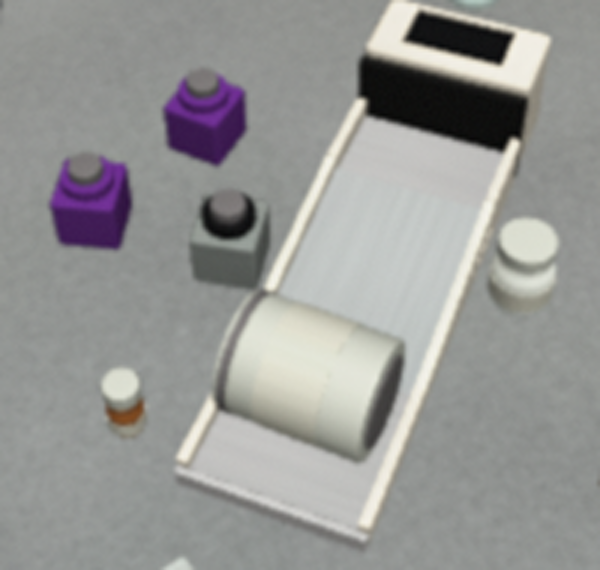

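The crop confirms the target: a grey pod with a black collar at crop (230,230), with the purple ones to its left. 

Measurements:
- **Dock:** origin is about (614.6, -23.4), yaw 102.15°.
- **Canister:** dock x is about -125 and y about +2.
- **Button:** about (496, -53.6).

I'll turn the tool to the dock's axes, then travel to a point behind the canister.

Request:
{"name": "step_arm", "arguments": {"increments": [[[0,0,0.19,0,0,0,-0.3],[0,0,0.19,0,0,0,-0.3],[0,0,0.19,0,0,0,-0.3],[0,0,0.19,0,0,0,-0.3],[0,0,0.19,0,0,0,-0.3]]], "newtons": 20}}

```text
clock: 0.65
eef_pos: [163.5, 525.1, 404.4]
eef_rot: [-3.141, 0.0, 2.087]
wrist_force: [-0.4, -0.7, 0.5]
finger_gap: 61.5
finger_force: 0.0
```

Request:
{"name": "step_arm", "arguments": {"increments": [[[0,0,0.19,0,0,0,-0.3],[0,0,0.19,0,0,0,-0.3],[0,0,0.016,-0.8,0.3,0,-0.3],[0,0,0,-1,0.39,0,-0.3],[0,0,0,-1,0.39,0,-0.3]]]}}

```text
clock: 1.15
eef_pos: [230.0, 423.8, 404.2]
eef_rot: [-3.141, 0.001, 1.784]
wrist_force: [0.7, 0.6, 0.7]
finger_gap: 61.6
finger_force: 0.0
```

Request:
{"name": "step_arm", "arguments": {"increments": [[[0,0,0,-1,0.39,0,-0.3],[0,0,0,-1,0.39,0,-0.3],[0,0,0,-1,0.39,0,-0.3],[0,0,0,-1,0.39,0,-0.3],[0,0,0,-1,0.39,0,-0.3]]]}}

```text
clock: 1.65
eef_pos: [348.5, 244.2, 404.7]
eef_rot: [3.141, -0.0, 1.783]
wrist_force: [-0.2, -0.0, -1.3]
finger_gap: 61.3
finger_force: 0.0
```

Request:
{"name": "step_arm", "arguments": {"increments": [[[0,0,0,-1,0.39,0,-0.3],[0,0,0,-1,0.39,0,-0.3],[0,0,0,-1,0.39,0,-0.3],[0,0,0,-1,0.39,0,-0.3],[0,0,0,-1,0.39,0,-0.3]]]}}

```text
clock: 2.15
eef_pos: [466.9, 65.0, 404.6]
eef_rot: [3.142, -0.0, 1.782]
wrist_force: [0.3, 1.0, -0.1]
finger_gap: 61.3
finger_force: 0.0
```

Request:
{"name": "step_arm", "arguments": {"increments": [[[0,0,0,-1,0.39,0,-0.3],[0,0,0,-1,0.39,0,-0.3],[0,0,0,-1,0.39,0,-0.3],[0,0,0,-1,0.39,0,-0.3],[0,0,0,-1,0.39,0,-0.3]]]}}

```text
clock: 2.65
eef_pos: [585.2, -114.1, 404.4]
eef_rot: [-3.141, -0.0, 1.782]
wrist_force: [0.2, -0.0, 0.8]
finger_gap: 61.0
finger_force: 0.0
```

Request:
{"name": "step_arm", "arguments": {"increments": [[[0,0,0,-1,0.39,0,-0.3],[0,0,0,-1,0.39,0,-0.3],[0,0,0,-1,0.39,0,-0.3],[0,0,0,-0.1,0,0.3,-0.3],[0,0,0,0,0,0.7,-0.3]]]}}

```text
clock: 3.15
eef_pos: [656.6, -224.9, 365.0]
eef_rot: [3.139, 0.001, 1.781]
wrist_force: [0.6, 0.3, -0.7]
finger_gap: 61.0
finger_force: 0.0
```

Request:
{"name": "step_arm", "arguments": {"increments": [[[0,0,0,0,0,0.8,-0.3],[0,0,0,0,0,0.8,-0.3],[0,0,0,0,0,0.8,-0.3],[0,0,0,0,0,0.6,-0.3],[0,0,0,0,0,0,-0.3]]]}}

```text
clock: 3.65
eef_pos: [655.5, -223.0, 240.4]
eef_rot: [-3.136, -0.004, 1.783]
wrist_force: [-0.2, -0.3, -0.4]
finger_gap: 61.0
finger_force: 0.0
```

```bash
cat >> h.py <<'E'
def dock(p):
    a=np.radians(102.15);d=np.array(p[:2])-[614.6,-23.4]
    return d@[np.cos(a),np.sin(a)],d@[-np.sin(a),np.cos(a)]
E
python3 - <<'E'
from h import *
s=manip.read_state();print(s['eef_pos'],s['eef_rot'],dock(s['eef_pos']),s['finger_gap'])
c=cam('scene','s1.png');cv2.imwrite('pics/s1c.png',cv2.resize(c['frame'][200:400,200:440,::-1],None,fx=2.5,fy=2.5))
E
```

```text
[ 655.49895794 -223.00290803  240.43478528] [-3.13592659 -0.00390213  1.78300422] (np.float64(-203.7398661157648), np.float64(2.0279565844684537)) 61.004531823514206
```

View pics/s1c.png

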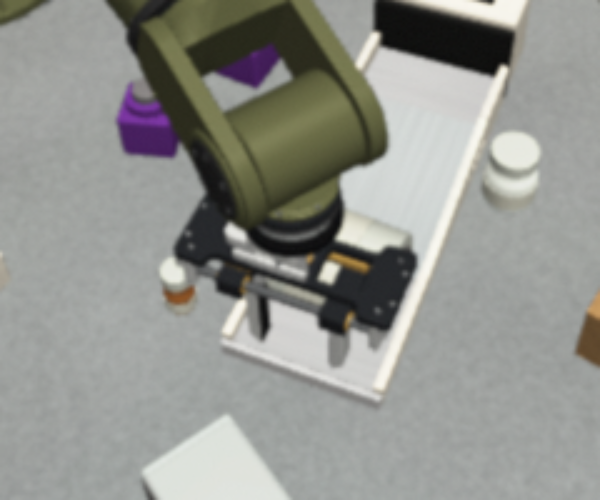

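Fingers are behind the canister inside the channel, at crop (260,315) and (340,345). I'll push slowly.

Request:
{"name": "step_arm", "arguments": {"increments": [[[0,0,0,0.2,0,0,-0.3],[0,0,0,0.15,0,0,-0.3],[0,0,0,0.1,0,0,-0.3],[0,0,0,0.1,0,0,-0.3],[0,0,0,0.1,0,0,-0.3]]]}}

```text
clock: 4.2
eef_pos: [650.9, -198.0, 245.2]
eef_rot: [3.141, 0.0, 1.783]
wrist_force: [-0.4, 0.5, 0.4]
finger_gap: 61.4
finger_force: 0.2
```

Request:
{"name": "step_arm", "arguments": {"increments": [[[0,0,0,0.1,0,0,-0.3],[0,0,0,0.1,0,0,-0.3],[0,0,0,0.1,0,0,-0.3],[0,0,0,0.1,0,0,-0.3],[0,0,0,0.1,0,0,-0.3]]]}}

```text
clock: 4.7
eef_pos: [646.6, -178.5, 244.6]
eef_rot: [-3.141, -0.0, 1.783]
wrist_force: [-1.0, -0.0, 0.4]
finger_gap: 61.1
finger_force: 0.1
```

```bash
cat > t.py <<'E'
from h import *
s=manip.read_state();print(s['clock'],dock(s['eef_pos']),s['eef_pos'],s['wrist_force'],s['eef_rot'])
for n in ['side','scene']:
    W=pts(cam(n));x=(W[...,:2]-[614.6,-23.4])@[[-.2105,-.9776],[.9776,-.2105]]
    e=s['eef_pos'];fx=dock(e)[0]
    m=(W[...,2]>60)&(W[...,2]<137)&(abs(x[...,1])<66)&(x[...,0]>fx+15)&(x[...,0]<fx+130)&(x[...,0]<168)
    P=np.c_[x[m],W[m][:,2]]; print(n,len(P))
    if len(P)>60:
        from scipy.optimize import least_squares
        f=lambda p:np.hypot(P[:,0]-p[0]-p[2]*P[:,1],P[:,2]-p[1])-48
        r=least_squares(f,[fx+56,70,0],loss='soft_l1',f_scale=2);print('can x,z,skew',r.x.round(3),'y',np.percentile(P[:,1],[1,99]).round(),'res',np.median(abs(r.fun)).round(2))
E
python3 t.py
```

```text
4.7 (np.float64(-158.40302111859327), np.float64(1.3377734071820515)) [ 646.63155542 -178.53634711  244.59825797] [-1.04532816 -0.04415998  0.38018588] [-3.14149455e+00 -2.91838149e-05  1.78263240e+00]
side 1015
can x,z,skew [-9.8696e+01  5.8692e+01  2.4000e-02] y [-57.  60.] res 2.19
scene 281
can x,z,skew [-9.6512e+01  5.9892e+01  2.8000e-02] y [-53.  58.] res 0.74
```

Request:
{"name": "step_arm", "arguments": {"increments": [[[0,0,0,0.12,0,0,-0.3],[0,0,0,0.12,0,0,-0.3],[0,0,0,0.12,0,-0.017,-0.3],[0,0,0,0.12,0,-0.017,-0.3],[0,0,0,0.12,0,-0.017,-0.3]]]}}

```text
clock: 5.3
eef_pos: [641.7, -155.1, 247.1]
eef_rot: [3.141, 0.001, 1.783]
wrist_force: [-0.1, -2.4, 1.8]
finger_gap: 61.0
finger_force: 1.2
```

Request:
{"name": "step_arm", "arguments": {"increments": [[[0,0,0,0.12,0,-0.017,-0.3],[0,0,0,0.12,0,-0.017,-0.3],[0,0,0,0.12,0,-0.017,-0.3],[0,0,0,0.12,0,-0.017,-0.3],[0,0,0,0.12,0,-0.017,-0.3]]]}}

```text
clock: 5.8
eef_pos: [636.5, -131.5, 250.2]
eef_rot: [-3.142, -0.0, 1.783]
wrist_force: [0.5, -1.8, 1.0]
finger_gap: 61.2
finger_force: 1.1
```

```bash
python3 t.py
```

```text
5.8 (np.float64(-110.32659984412959), np.float64(1.3169029640097836)) [ 636.53322937 -131.53244803  250.15202212] [ 0.51974852 -1.80438869  1.01730148] [-3.14157798e+00 -1.01706869e-06  1.78263849e+00]
side 1134
can x,z,skew [-5.1796e+01  6.3739e+01  1.4000e-02] y [-58.  59.] res 1.93
scene 282
can x,z,skew [-4.9216e+01  6.5667e+01  4.0000e-03] y [-56.  46.] res 1.02
```

Request:
{"name": "step_arm", "arguments": {"increments": [[[0,0,0,0.12,0,-0.017,-0.3],[0,0,0,0.12,0,-0.017,-0.3],[0,0,0,0.12,0,-0.017,-0.3],[0,0,0,0.12,0,-0.017,-0.3],[0,0,0,0.12,0,-0.017,-0.3]]]}}

```text
clock: 6.4
eef_pos: [631.5, -108.1, 253.6]
eef_rot: [3.141, 0.0, 1.783]
wrist_force: [0.5, -3.3, 3.3]
finger_gap: 61.1
finger_force: 1.9
```

Request:
{"name": "step_arm", "arguments": {"increments": [[[0,0,0,0.12,0,-0.017,-0.3],[0,0,0,0.12,0,-0.017,-0.3],[0,0,0,0.12,0,-0.017,-0.3],[0,0,0,0.12,0,-0.017,-0.3],[0,0,0,0.12,0,-0.017,-0.3]]]}}

```text
clock: 6.9
eef_pos: [626.4, -84.6, 256.9]
eef_rot: [-3.142, 0.0, 1.783]
wrist_force: [1.3, -4.2, 2.4]
finger_gap: 61.5
finger_force: 2.0
```

Request:
{"name": "step_arm", "arguments": {"increments": [[[0,0,0,0.12,0,-0.017,-0.3],[0,0,0,0.12,0,-0.017,-0.3],[0,0,0,0.12,0,-0.017,-0.3],[0,0,0,0.12,0,-0.017,-0.3],[0,0,0,0.12,0,-0.017,-0.3]]]}}

```text
clock: 7.4
eef_pos: [621.4, -61.1, 260.4]
eef_rot: [3.142, 0.0, 1.783]
wrist_force: [1.2, -3.4, 3.6]
finger_gap: 60.8
finger_force: 2.0
```

Request:
{"name": "step_arm", "arguments": {"increments": [[[0,0,0,0.12,0,-0.017,-0.3],[0,0,0,0.12,0,-0.017,-0.3],[0,0,0,0.12,0,-0.017,-0.3],[0,0,0,0.12,0,-0.017,-0.3],[0,0,0,0.12,0,-0.017,-0.3]]]}}

```text
clock: 7.9
eef_pos: [616.3, -37.7, 263.7]
eef_rot: [-3.142, -0.0, 1.783]
wrist_force: [0.4, -3.4, 2.5]
finger_gap: 61.0
finger_force: 2.0
```

```bash
python3 t.py
```

```text
7.9 (np.float64(-14.32987652171748), np.float64(1.307804226641232)) [616.337525   -37.68414225 263.74548996] [ 0.35491645 -3.41434266  2.5387927 ] [-3.14154288e+00 -9.47816017e-06  1.78264733e+00]
side 1448
can x,z,skew [ 4.3608e+01  7.7349e+01 -7.0000e-03] y [-57.  59.] res 1.86
scene 415
can x,z,skew [ 4.7165e+01  7.9372e+01 -2.5000e-02] y [-58.  57.] res 1.45
```

Request:
{"name": "step_arm", "arguments": {"increments": [[[0,0,0,0.12,0,-0.017,-0.3],[0,0,0,0.12,0,-0.017,-0.3],[0,0,0,0.12,0,-0.017,-0.3],[0,0,0,0.12,0,-0.017,-0.3],[0,0,0,0.12,0,-0.017,-0.3]]]}}

```text
clock: 8.5
eef_pos: [611.3, -14.2, 267.2]
eef_rot: [-3.142, 0.0, 1.783]
wrist_force: [1.3, -3.8, 2.8]
finger_gap: 61.0
finger_force: 1.9
```

Request:
{"name": "step_arm", "arguments": {"increments": [[[0,0,0,0.12,0,-0.017,-0.3],[0,0,0,0.12,0,-0.017,-0.3],[0,0,0,0.08,0,-0.011,-0.3],[0,0,0,0.08,0,-0.011,-0.3],[0,0,0,0.08,0,0,-0.3]]]}}

```text
clock: 9.0
eef_pos: [607.3, 4.4, 269.4]
eef_rot: [3.142, 0.0, 1.783]
wrist_force: [1.5, -3.9, 2.6]
finger_gap: 61.2
finger_force: 2.0
```

Request:
{"name": "step_arm", "arguments": {"increments": [[[0,0,0,0.08,0,0,-0.3],[0,0,0,0.08,0,0,-0.3],[0,0,0,0.08,0,0,-0.3],[0,0,0,0.08,0,0,-0.3],[0,0,0,0.08,0,0,-0.3]]]}}

```text
clock: 9.5
eef_pos: [603.8, 20.3, 269.0]
eef_rot: [-3.141, -0.0, 1.783]
wrist_force: [-0.0, 1.4, 0.8]
finger_gap: 61.1
finger_force: 0.0
```

```bash
python3 t.py
```

```text
9.5 (np.float64(44.97743885458312), np.float64(1.3440057877371647)) [603.81961932  20.28706616 269.01362805] [-0.01151214  1.44611028  0.80438363] [-3.14094608e+00 -4.98523049e-04  1.78274542e+00]
side 1392
can x,z,skew [1.07703e+02 8.29910e+01 1.00000e-03] y [-57.  60.] res 1.85
scene 648
can x,z,skew [ 1.15906e+02  8.14920e+01 -9.00000e-03] y [-57.  44.] res 1.22
```

Request:
{"name": "step_arm", "arguments": {"increments": [[[0,0,0,0.06,0,0,-0.3],[0,0,0,0.06,0,0,-0.3],[0,0,0,0.06,0,0,-0.3],[0,0,0,0.06,0,0,-0.3],[0,0,0,0,0,0,-0.3]]]}}

```text
clock: 10.1
eef_pos: [601.9, 29.5, 269.3]
eef_rot: [-3.142, -0.0, 1.783]
wrist_force: [-0.0, 0.2, -0.5]
finger_gap: 61.3
finger_force: 0.0
```

```bash
python3 t.py
```

```text
10.1 (np.float64(54.382183237887844), np.float64(1.2719672361577732)) [601.9106111   29.49630577 269.31698102] [-0.02291348  0.16502193 -0.46775123] [-3.14156106e+00 -2.85056526e-05  1.78295473e+00]
side 1055
can x,z,skew [1.24213e+02 7.80050e+01 1.00000e-03] y [-57.  59.] res 1.68
scene 684
can x,z,skew [ 1.24479e+02  7.92450e+01 -2.20000e-02] y [-58.  57.] res 1.15
```

The canister is seated at about x=124, z=79, and the fingers are unloaded. I'll back off, rise, close the fingers and go over the button.

Request:
{"name": "step_arm", "arguments": {"increments": [[[0,0,0,-0.3,0,0,-0.3],[0,0,0,-0.7,0,0,-0.3],[0,0,0,-0.475,0,-0.8,0],[0,0,0,0,0,-0.8,1],[0,0,0,0,-0.6,-0.3,1]]]}}

```text
clock: 10.7
eef_pos: [592.0, -34.9, 348.2]
eef_rot: [3.137, 0.001, 1.782]
wrist_force: [-0.7, 0.3, 0.4]
finger_gap: 40.2
finger_force: 0.0
```

Request:
{"name": "step_arm", "arguments": {"increments": [[[0,0,0,0,-0.8,0,1],[0,0,0,0,-0.8,0,1],[0,0,0,0,-0.6,0,1],[0,0,0,0,-0.225,0,1],[0,0,0,0,0,0,1]]]}}

```text
clock: 11.2
eef_pos: [495.9, -54.6, 345.8]
eef_rot: [3.141, 0.0, 1.782]
wrist_force: [2.0, -0.0, -0.2]
finger_gap: 1.5
finger_force: 0.0
```

```bash
python3 - <<'E'
from h import *
s=manip.read_state();e=s['eef_pos'];print(e,dock(e),s['finger_gap'],'button',dock([496,-53.6]))
for n in ['scene','side','wrist']:
    c=cam(n);W=pts(c)
    m=(np.hypot(W[...,0]-496,W[...,1]+53.6)<28)&(W[...,2]>74)&(W[...,2]<83)
    B=W[m]
    if len(B)>20: print(n,len(B),np.median(B,0),cv2.minEnclosingCircle(B[:,:2].astype(np.float32)))
cv2.imwrite('pics/w2.png',c['frame'][:,:,::-1])
E
```

```text
[495.89586063 -54.55954716 345.78812919] (np.float64(-5.477702255310839), np.float64(122.60336398195679)) 1.4600486505046681 button (np.float64(-4.561567405689818), np.float64(122.29959976550764))
scene 95 [496.03958351 -56.92562229  77.57330653] ((495.7478332519531, -56.653812408447266), 15.702376365661621)
side 48 [495.9499498  -50.33110233  77.72480806] ((499.8255920410156, -49.55855178833008), 18.102230072021484)
wrist 1315 [495.46435591 -53.12977564  78.45834164] ((495.4516296386719, -54.02192687988281), 14.959880828857422)
```

View pics/w2.png

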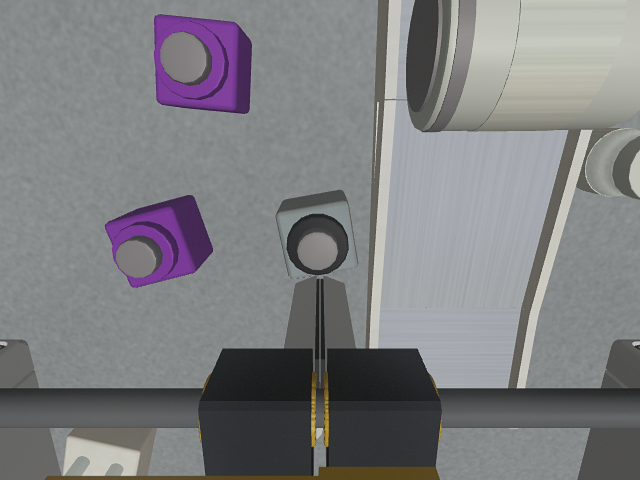

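The wrist view shows the grey pod's button at (320,250), directly ahead of the closed fingers, and the canister seated at the upper right. I'll press down.

Request:
{"name": "step_arm", "arguments": {"increments": [[[0,0,0,0,0,0.6,1],[0,0,0,0,0,0.6,1],[0,0,0,0,0,0.3,1],[0,0,0,0,0,0.1,1],[0,0,0,0,0,0,1]]]}}

```text
clock: 11.85
eef_pos: [496.5, -53.9, 281.3]
eef_rot: [-3.141, -0.0, 1.783]
wrist_force: [0.7, -0.4, 0.5]
finger_gap: 0.1
finger_force: 0.0
```

Request:
{"name": "step_arm", "arguments": {"increments": [[[0,0,0,0,0,0.08,1],[0,0,0,0,0,0.08,1],[0,0,0,0,0,0.05,1],[0,0,0,0,0,0.03,1],[0,0,0,0,0,0,1]]]}}

```text
clock: 12.35
eef_pos: [496.3, -54.0, 272.1]
eef_rot: [3.14, 0.001, 1.783]
wrist_force: [3.2, 0.2, 4.4]
finger_gap: 0.3
finger_force: 2.0
```

Contact is made, with the tip about 73 mm up and 4.4 N. I'll press a little further.

Request:
{"name": "step_arm", "arguments": {"increments": [[[0,0,0,0,0,0.04,1],[0,0,0,0,0,0.03,1],[0,0,0,0,0,0.02,1],[0,0,0,0,0,0,1],[0,0,0,0,0,0,1]]]}}

```text
clock: 12.85
eef_pos: [496.4, -54.0, 270.0]
eef_rot: [3.14, 0.001, 1.783]
wrist_force: [-5.2, 0.6, 25.3]
finger_gap: 0.9
finger_force: 13.2
```

At 25 N the button is on its end stop. I'll withdraw straight up.

Request:
{"name": "step_arm", "arguments": {"increments": [[[0,0,0,0,0,-0.3,1],[0,0,0,0,0,-0.8,1],[0,0,0,0,0,-1,1],[0,0,0,0,0,-1,1],[0,0,0,0,0,0,1]]]}}

```text
clock: 13.35
eef_pos: [496.1, -53.9, 396.6]
eef_rot: [3.136, 0.003, 1.783]
wrist_force: [0.2, 0.6, 0.1]
finger_gap: 0.3
finger_force: 0.0
```

```bash
python3 - <<'E'
from h import *
s=manip.read_state();print(s['eef_pos'],s['wrist_force'],s['clock'])
W=pts(cam('wrist'));m=(np.hypot(W[...,0]-496,W[...,1]+53.8)<10);print('button z',np.median(W[m][:,2]))
W=pts(cam('side'));x=(W[...,:2]-[614.6,-23.4])@[[-.2105,-.9776],[.9776,-.2105]]
m=(abs(x[...,1])<55)&(x[...,0]>40)&(x[...,0]<150)&(W[...,2]>112)&(W[...,2]<140);print('can top',np.median(x[m],0),W[m][:,2].max())
E
```

```text
[496.14182039 -53.93012666 396.63090122] [0.20443508 0.5808961  0.05555251] 13.35
button z 235.5157482796841
can top [134.12031161   1.93746006] 130.58315387639345
```

```bash
python3 -c "
from h import *
W=pts(cam('wrist'));m=(np.hypot(W[...,0]-496,W[...,1]+53.8)<12)&(W[...,2]<100);print(np.median(W[m][:,2]))
print(workorder.sign_off())"
```

```text
78.66076338765725
the job is handed in; nothing more can be done
None
```

I pushed the canister up the ramp into the seat against the stop, pressed the grey pod's button to its end stop (it has sprung back), moved the arm clear and handed the job in at about 13.5 s; sign-off gave no verdict.

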